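# Roll the turned walnut roller up the marking ramp and hold it at the stop

## Task

Roll the walnut roller that lies at the foot of the small wooden ramp up the slope until it rests squared up against the stop board at the top, pushing it slowly from behind with your fingers and never letting it run away or roll back down; do not grasp or lift it. Nothing but your fingers keeps it up there, so finish while still holding it against the stop, ready for marking. Leave the other things on the bench where they are.

Things in the scene. Friction and masses are not known exactly. Their poses are not given: they have to be found in the camera images.
- roller: Dark turned walnut cylinder, 72 mm diameter, 110 mm long, 0.3 to 0.55 kg, waxed (friction 0.3 to 0.4), on its side, free to roll, brass bush in each end. Origin at its centre; y is the cylinder's axis (x and z turn as it rolls). Starts still on the level apron, 35 to 75 mm before the slope, up to 0.1 rad out of square.
- ramp: Wooden ramp fixed to the bench. Level frame, origin on the bench; x points uphill, y across. Toe strip x = -177 to -165 mm, top 20 mm high; level apron to x = -40 mm, top 12 mm high; then a plywood deck rises at 10 degrees for 185 mm to the stop board. 135 mm wide between cheeks 16 mm thick that stand 14 mm above apron and deck. Overall x = -177 to +167 mm.
- deck_foot (a point): Point in the middle of the line where the slope begins, on the surface. Tilted frame: x runs up the slope along the deck surface, y across the ramp (along the stop board), z normal to the deck. The roller's centre rides at z = 36 mm here and is at x = 149 mm when it touches the stop.
- stop_foot (a point): Point in the middle of the line where the deck meets the stop board's face, axes as deck_foot (185 mm up the slope from it). The stop board's face is normal to the deck, 167 mm wide, and stands 49 mm above the deck. The roller's centre is 36 mm before it when touching.
- block_long: Bystander: dark walnut block 150 x 70 x 38 mm lying beside the ramp on its right (-y) side. Origin at centre of underside.
- glue: Bystander: white glue bottle 54 mm across, 150 mm tall, standing beside the upper ramp on its right (-y) side. Origin at centre of underside.
- square: Bystander: try square lying flat on the left (+y) side of the ramp, wooden stock 110 x 22 x 16 mm, steel blade 150 mm long. Origin under the middle of the stock.
- block_short: Bystander: dark walnut offcut 75 x 60 x 38 mm on the left (+y) side of the upper ramp. Origin at centre of underside.
- pencil: Bystander: flat aluminium pencil 170 x 14 x 8 mm lying on the bench across the foot of the ramp, just before it. Origin at centre of underside.
- discs: Bystander: stack of sanding discs, 125 mm across, 45 mm high, to the right on the bench. Origin at centre of underside.
- tape: Bystander: black tape measure 70 x 40 x 65 mm, to the left on the bench. Origin at centre of underside.

How it is judged:
By the outcome, as a careful person would: the job done as asked, in the order asked, and still so for the second after the job is handed in, while the arm keeps its last pose, push and grip.
It also fails if it takes over 38 s, if anything falls off the work surface, if the arm or the gripper's body presses on something with over 40 N, if the wrist force passes 120 N, or if a joint passes its speed limit or range.

## Robot

A 7-joint arm with a two-finger parallel gripper is mounted at the origin on the work surface. World frame = base frame: x ahead of the robot, y to its left, z up, the work surface at z = 0. Lengths are in m, angles in rad, forces in N, time in s.
With the tool pointing down it reaches from about 0.425 to 0.95 m from the base axis. Payload 4.7 kg.
Tool frame: the origin (TCP) lies at the very end of the fingers, on their centre line; the grasp point (between the pads) lies 19 mm behind it (robot.tcp_to_grasp is the distance from the TCP to the grasp point, in m); z points along the fingers, y is the line along which they close (so a half turn about z gives the same grasp; the last joint's range is limited). The gripper opens to 85 mm and grips with 20 to 120 N. Pads are 22 mm wide; open, the fingers measure 114 mm over their backs; the gripper's body (76 mm by 85 mm) begins 54 mm behind the grasp point. The pads swing forward as they close: fully open they stand 13 mm farther back than shut.
Start: joints at [-1.26, 0.469, -0.049, 1.532, 0.024, 1.141, -0.082], TCP at [0.225, 0.636, 0.231] pointing down, gripper open.
Joint ranges: [-2.59, 2.59], [-0.33, 1.99], [-1.39, 1.29], [0.1, 2.45], [-1.04, 4.18], [0.21, 1.99], [-2.66, 2.66]. Speed limits (rad/s): [2.57, 2.57, 3.14, 3.14, 3.14, 3.14, 3.14].

## Interface

Orientations are given as a unit quaternion [w, x, y, z].
In Python, from cell import robot gives the robot as it stands. The module is installed in compiled form; this text tells all that it offers.
- The arm moves only by the tool move_arm, never from a script. Its argument "series" is text: rows parted by semicolons, each of 7 numbers parted by spaces: the opening, from 0 (shut) to 1 (fully open), then the shift along the tool's x, y, z in mm, then the turn, a rotation vector about the tool's x, y, z in rad. In form: grip x y z ax ay az; .... A call has 1 to 5 rows; each row shifts and turns the commanded pose from where the row before left it, along the tool's axes as they then stand; what a row does not reach is not made up. A row lasts 1/10 s, in which the tool goes at most 50 mm and 8.59 degrees, less where a joint would pass 70% of its speed; a pose out of reach is approached as far as the arm can. A call is refused whole if a number of a shift passes 50 or a number of a turn 0.15, either way. A call with a gripper value outside its range is refused whole. The fingers move at their own pace and stop on an object; the grip force is fixed at half the most. Time passes only in rows, so rows that do not move let the fingers close. It gives the time, the measured TCP pose, the force, the opening and the grip force at its end, in the units of the state.
- robot.observe(): the state, without advancing time (a new reading comes with each control period).
- robot.grab_frame(name): name is "scene" or "top"; returns a dict with "frame" (400x640x3 uint8, blue, green, red), "K" (3x3 intrinsics, pixels), "world_from_camera" (4x4, takes a point from camera to world coordinates). Camera axes: x right, y down, z forward; pixel columns grow to the right and rows downward; lengths in m; the calibration is good to about 2 mm. A picture is of the moment at which its call begins. There is no depth.
- robot.close_job(): hands the job in; it is judged then, once.
Trained networks look in the newest picture that a camera, given by its name, has taken for a name from the list of things; names that differ only in an ending like _2 or _b are one class to them, and where a whole thing is asked for, a point or a joint stands for the part that bears it (a point fixed in the world has none). Each returns a list of dicts, best first, with "conf" (0 to 1); they miss things now and then, are a little off and sometimes report something else, mostly with a low value. They report only what shows in the picture. A call takes as long as a camera call.
- robot.spot_in(camera, name): "bbox" ([left, top, width, height] as shares, 0 to 1, of the picture: columns of its width, rows of its height, round what is visible of it).
- robot.pinpoint(camera, name): "at" ([column, row] as shares, 0 to 1, of the picture: columns of its width, rows of its height: a listed point, or the origin of a listed thing).
The state is a dict: "clock": time; "joints": joint angles; "qd": joint speeds; "effort": joint torques, N m; "ee_pos": TCP position; "tool_rot": TCP orientation; "wrist_force": force on the tool from outside, world axes, zero at the start; "wrist_torque": the same for the moment, N m; "width": opening from 0.0 (shut) to 1.0 (fully open); "gripper_force": force on a finger pad.
Only numpy, scipy, OpenCV 4.12 (cv2) and the standard library are available. Lean on these libraries where they do the work, as an engineer would, in place of code of your own. Each camera call takes 0.05 s, during which the arm holds its last target. There are 200 camera calls.

## Working session

There is one attempt and no reset: what is moved stays moved. The work goes in short steps, Python scripts to look and compute and a tool call to move; the robot and the scene stay as the last step left them, time stands still between calls to the robot, and variables do not carry over. Pictures are saved under pics/ and viewed, at most 10 in all, crops included, and the job is handed in when it is done.

Besides the shell and the picture viewer there is one more tool, called after "Call:" as name(argument=value, ...) on one line, values as JSON. move_arm: Moves the arm, as the interface text tells. Its arguments: {"type":"object","properties":{"series":{"type":"string"}},"required":["series"]}

```bash
mkdir -p pics; cat > h.py <<'E'
import numpy as np, cv2
from cell import robot
from scipy.spatial.transform import Rotation as R
def ray(g,at):
    K=np.array(g["K"]);T=np.array(g["world_from_camera"])
    d=T[:3,:3]@np.linalg.solve(K,[at[0]*640,at[1]*400,1]);return T[:3,3],d
def at_z(g,at,z):
    o,d=ray(g,at);return o+d*(z-o[2])/d[2]
def tri(g1,a1,g2,a2):
    o1,d1=ray(g1,a1);o2,d2=ray(g2,a2)
    d1/=np.linalg.norm(d1);d2/=np.linalg.norm(d2)
    A=np.stack([d1,-d2],1);s=np.linalg.lstsq(A,o2-o1,rcond=None)[0]
    p,q=o1+s[0]*d1,o2+s[1]*d2;return (p+q)/2,np.linalg.norm(p-q)
def proj(g,p):
    T=np.linalg.inv(np.array(g["world_from_camera"]));c=T[:3,:3]@np.array(p)+T[:3,3];u=np.array(g["K"])@c;return u[:2]/u[2]
E
python3 - <<'E'
from h import *
np.set_printoptions(precision=4,suppress=True)
s=robot.observe();print(s)
G={c:robot.grab_frame(c) for c in("scene","top")}
for c in G: cv2.imwrite(f"pics/{c}0.png",G[c]["frame"])
for n in("roller","ramp","deck_foot","stop_foot","block_long","glue","block_short","square","pencil"):
    r={c:robot.pinpoint(c,n) for c in G}
    for c in r: print(n,c,[(np.round(np.array(x["at"])*[640,400],1),round(x["conf"],2)) for x in r[c][:2]])
    if r["scene"] and r["top"]: print("  tri",tri(G["scene"],r["scene"][0]["at"],G["top"],r["top"][0]["at"]))
print({c:G[c]["world_from_camera"] for c in G})
E
```

```text
{'clock': 0.0, 'joints': array([-1.2599,  0.4694, -0.0486,  1.5337,  0.0241,  1.141 , -0.0823]), 'qd': array([ 0.0014,  0.0008,  0.0001, -0.0011, -0.0003, -0.0012, -0.0002]), 'effort': array([  0.0002, -51.0292,  -0.0465, -23.7714,   0.0106,   0.0073,
        -0.    ]), 'ee_pos': array([0.2248, 0.6359, 0.2302]), 'tool_rot': array([-0.0001,  0.1691,  0.9856, -0.001 ]), 'wrist_force': array([-0.5478, -0.317 , -0.8529]), 'wrist_torque': array([ 0.0456, -0.0393, -0.0151]), 'gripper_force': 0.0, 'width': 1.0028068517391566}
roller scene [(array([294.8, 193. ]), 0.7)]
roller top [(array([369.8, 208.4]), 0.65)]
  tri (array([ 0.5469, -0.1309,  0.0429]), np.float64(0.00945921694455392))
ramp scene [(array([305.4, 211.7]), 0.65)]
ramp top [(array([344.8, 199.9]), 0.72), (array([286.3, 235.9]), 0.5)]
  tri (array([ 0.5774, -0.0605,  0.006 ]), np.float64(0.004540055856387828))
deck_foot scene [(array([298.1, 201.8]), 0.55)]
deck_foot top [(array([359.8, 206.3]), 0.81)]
  tri (array([ 0.5567, -0.1068,  0.0122]), np.float64(0.003358812825543256))
stop_foot scene [(array([329.6, 230. ]), 0.84)]
st
[... 698 characters left out ...]
7)]
square top [(array([338.7, 243.8]), 0.96)]
  tri (array([ 0.4424, -0.0439, -0.0149]), np.float64(0.00413611532864011))
pencil scene [(array([275.8, 178.4]), 0.62)]
pencil top [(array([404.6, 220.4]), 0.62), (array([161.7, 228.6]), 0.33)]
  tri (array([ 0.5114, -0.2432,  0.018 ]), np.float64(0.0025243065483967625))
{'scene': array([[-0.5234,  0.7102, -0.4707,  1.3064],
       [ 0.852 ,  0.4407, -0.2825,  0.4387],
       [ 0.0068, -0.5489, -0.8358,  1.372 ],
       [ 0.    ,  0.    ,  0.    ,  1.    ]]), 'top': array([[-0.0116, -0.9968,  0.0786,  0.4863],
       [-0.9998,  0.0128,  0.0145,  0.0172],
       [-0.0155, -0.0785, -0.9968,  1.2453],
       [ 0.    ,  0.    ,  0.    ,  1.    ]])}
```

```bash
python3 - <<'E'
import cv2,numpy as np
a=cv2.imread("pics/top0.png")[110:270,250:450];b=cv2.imread("pics/scene0.png")[150:290,210:385]
cv2.imwrite("pics/ct.png",cv2.resize(a,(750,600),interpolation=cv2.INTER_CUBIC));cv2.imwrite("pics/cs.png",cv2.resize(b,(750,600),interpolation=cv2.INTER_CUBIC))
E
```

```text
(no output)
```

View pics/ct.png

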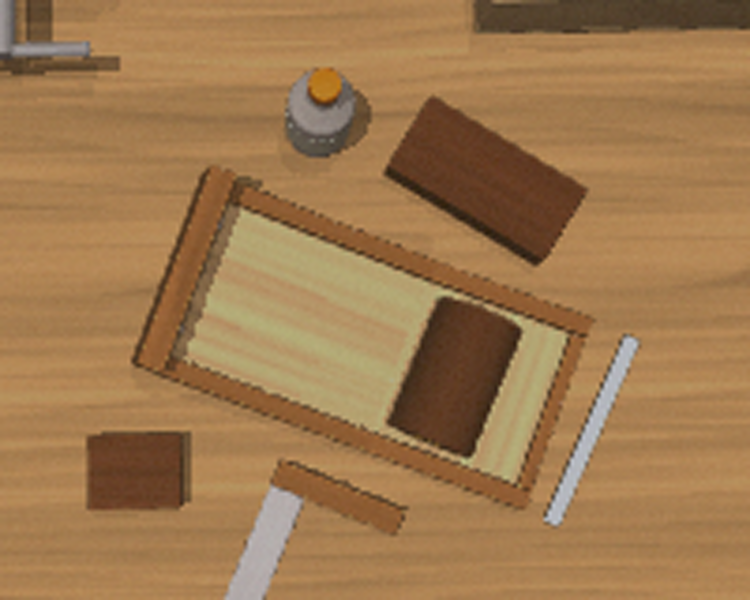

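View pics/cs.png

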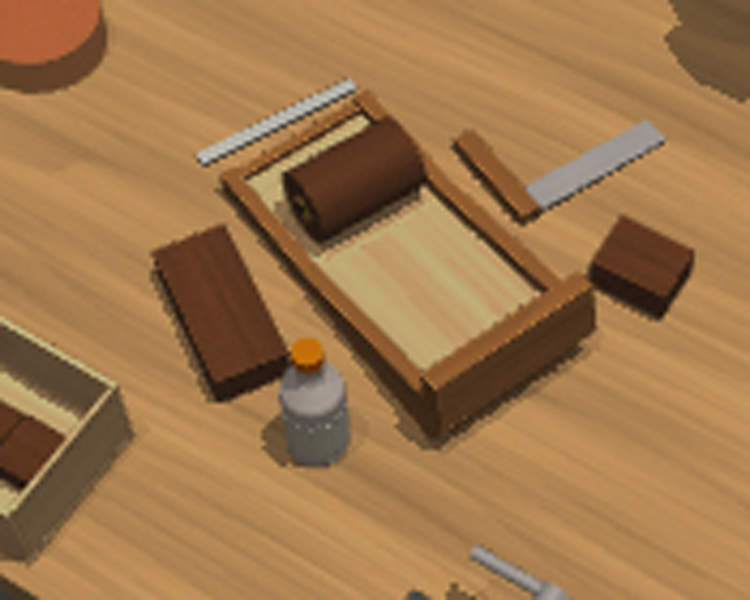

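```bash
cat >> h.py <<'E'
def rot(y): return np.array([[np.cos(y),-np.sin(y)],[np.sin(y),np.cos(y)]])
E
python3 - <<'E'
from h import *
from scipy.optimize import least_squares
np.set_printoptions(precision=4,suppress=True)
G={c:robot.grab_frame(c) for c in("scene","top")}
t=lambda u,v:("top",250+u/3.75,110+v/3.75)
s=lambda u,v:("scene",210+u/4.2857,150+v/4.2857)
P=[(t(595,320),(-.177,-.0835,.026)),(t(525,507),(-.177,.0835,.026)),(t(240,178),(.1337,-.0835,.0924)),(t(170,370),(.1337,.0835,.0924)),
(s(222,178),(-.177,-.0835,.026)),(s(368,92),(-.177,.0835,.026)),(s(425,383),(.1337,-.0835,.0924)),(s(583,275),(.1337,.0835,.0924))]
def res(q,full=False):
    r=[]
    for (c,u,v),p in P:
        w=np.r_[rot(q[2])@p[:2]+q[:2],p[2]];r.append(proj(G[c],w)-[u,v])
    return np.array(r).ravel()
o=least_squares(res,[.58,-.06,1.2]);print(o.x,res(o.x).reshape(-1,2))
q=o.x;df=rot(q[2])@[-.04,0]+q[:2];sf=rot(q[2])@[.1422,0]+q[:2];print("df",df,"sf",sf)
# roller from silhouettes
def outline(x,y,a,g):
    ys=np.array([-.055,.055]);th=np.linspace(0,2*np.pi,60);pts=[]
    for yy in ys:
        for h in th:
            l=np.array([.036*np.cos(h),yy]);w=rot(q[2]+a)@l+rot(q[2])@[x,y]+q[:2]
            pts.append(proj(g,[*w,.048+.036*np.sin(h)]))
    return cv2.convexHull(np.array(pts,np.float32))[:,0]
mk={}
for c in G:
    f=cv2.cvtColor(G[c]["frame"],cv2.COLOR_BGR2HSV);x0=-.10
    hull=outline(x0,0,0,G[c]);ctr=hull.mean(0)
    m=np.zeros((400,640),np.uint8)
    poly=np.array([proj(G[c],[*(rot(q[2])@p+q[:2]),.03]) for p in[(-.165,-.066),(.05,-.066),(.05,.066),(-.165,.066)]],np.int32)
    cv2.fillConvexPoly(m,cv2.convexHull(np.r_[poly,hull.astype(np.int32)]),1);mk[c]=((f[...,2]<105)&(m>0)).astype(np.uint8)
    n,L,st,ce=cv2.connectedComponentsWithStats(mk[c]);i=1+np.argmax(st[1:,4]);mk[c]=(L==i).astype(np.uint8);print(c,st[i],ce[i])
best=None
def iou(p):
    v=0
    for c in ("top",):
        z=np.zeros((1600,2560),np.uint8);cv2.fillConvexPoly(z,(outline(*p,G[c])*4).astype(np.int32),1)
        b=cv2.resize(mk[c],(2560,1600));v+=(z&b).sum()/(z|b).sum()
    return -v
from scipy.optimize import minimize
r=minimize(iou,[-.09,0,0],method="Nelder-Mead",options=dict(initial_simplex=[[-.09,0,0],[-.08,0,0],[-.09,.006,0],[-.09,0,.08]]));print(r.x,r.fun)
c=np.r_[rot(q[2])@r.x[:2]+q[:2]];print("roller",c)
E
```

```text
[ 0.5784 -0.0595  1.2035] [[-0.9151 -1.3524]
 [-0.4616  0.0264]
 [-1.3911 -2.0458]
 [-2.7141 -0.0207]
 [-0.6779 -1.705 ]
 [-0.3191 -1.6869]
 [-1.3163 -3.0996]
 [-1.1964 -2.1679]]
df [ 0.564  -0.0969] sf [0.6295 0.0732]
scene [276 174  51  35 688] [293.8866 192.6759]
top [353 189  36  43 916] [370.8876 209.9247]
[-0.087   0.006  -0.0485] -0.9632941804591564
roller [ 0.5416 -0.1385]
```

```bash
cat >> h.py <<'E'
RQ=np.array([.5784,-.0595,1.2035])
def Rw(s): w=s["tool_rot"]; return R.from_quat([w[1],w[2],w[3],w[0]])
def goal_rel(x,y,z,yaw=0):
    "shift (mm) in current tool axes, and turn rotvec to reach ramp-frame target (tool y=-ramp y, x=-ramp x..)"
    s=robot.observe();r=Rw(s);a=RQ[2]+yaw
    p=np.r_[rot(RQ[2])@[x,y]+RQ[:2],z]
    Y=-np.array([-np.sin(a),np.cos(a),0]);Z=np.array([0,0,-1.]);X=np.cross(Y,Z)
    g=R.from_matrix(np.stack([X,Y,Z],1))
    return r.inv().apply(p-s["ee_pos"])*1000,(r.inv()*g).as_rotvec(),s
def ramp(p): return np.r_[rot(RQ[2]).T@(np.array(p)[:2]-RQ[:2]),p[2]]
E
python3 - <<'E'
from h import *
np.set_printoptions(precision=4,suppress=True)
d,w,s=goal_rel(-.142,.004,.15);print(d,w)
r=Rw(s);p=s["ee_pos"].copy()
for i in range(20):
    p=p+r.apply([-.046,-.0055,-0.002]);r=r*R.from_rotvec([0,0,.08]);
    if i%5==4: print(p,np.hypot(*p[:2]))
print(rot(RQ[2])@[-.142,.004]+RQ[:2])
E
```

```text
[-557.3467 -680.1347   81.2693] [-0.     -0.      1.5983]
[0.4124 0.5029 0.2413] 0.6503750574672289
[0.5331 0.3069 0.2513] 0.6151269031292274
[0.5679 0.0794 0.2613] 0.5734485427765497
[ 0.5114 -0.1437  0.2713] 0.5312201367936293
[ 0.5237 -0.1906]
```

Call:
move_arm(series="0.7 -46 -5 0 0 0 0.08; 0.7 -46 -5 0 0 0 0.08; 0.7 -46 -5 0 0 0 0.08; 0.7 -46 -5 0 0 0 0.08; 0.7 -46 -5 0 0 0 0.08")

```text
clock: 1.6
ee_pos: [0.4152, 0.504, 0.2314]
tool_rot: [0.0, 0.363, 0.932, 0.0]
wrist_force: [1.2, 1.4, -0.4]
width: 0.697
gripper_force: 0.0
```

Call:
move_arm(series="0.7 -46 -5 0 0 0 0.08; 0.7 -46 -5 0 0 0 0.08; 0.7 -46 -5 0 0 0 0.08; 0.7 -46 -5 0 0 0 0.08; 0.7 -46 -5 0 0 0 0.08")

```text
clock: 2.1
ee_pos: [0.5373, 0.3091, 0.2315]
tool_rot: [0.0, 0.541, 0.841, 0.0]
wrist_force: [1.0, -0.0, 0.7]
width: 0.701
gripper_force: 0.0
```

Call:
move_arm(series="0.7 -46 -5 0 0 0 0.08; 0.7 -46 -5 0 0 0 0.08; 0.7 -46 -5 0 0 0 0.08; 0.7 -46 -5 0 0 0 0.08; 0.7 -46 -5 0 0 0 0.08")

```text
clock: 2.6
ee_pos: [0.5739, 0.082, 0.2315]
tool_rot: [0.0, 0.697, 0.717, 0.0]
wrist_force: [0.4, -0.3, -0.5]
width: 0.704
gripper_force: 0.0
```

Call:
move_arm(series="0.7 -46 -5 0 0 0 0.08; 0.7 -46 -5 0 0 0 0.08; 0.7 -46 -5 0 0 0 0.08; 0.7 -46 -5 0 0 0 0.08; 0.7 -46 -5 0 0 0 0.08")

```text
clock: 3.1
ee_pos: [0.5191, -0.1414, 0.2316]
tool_rot: [0.0, 0.826, 0.564, 0.0]
wrist_force: [0.2, -0.4, 0.2]
width: 0.7
gripper_force: 0.0
```

```bash
python3 - <<'E'
from h import *
np.set_printoptions(precision=4,suppress=True)
d,w,s=goal_rel(-.142,.004,.15);print(d,w,s["ee_pos"],s["clock"],s["width"],s["joints"],s["wrist_force"])
E
```

```text
[-44.1669  22.0805  81.582 ] [ 0.001  -0.0002 -0.0049] [ 0.5191 -0.1414  0.2316] 3.1 0.6996685804395705 [-0.2764  0.264   0.5656  1.8855 -0.1634  1.0366 -0.0153] [ 0.2264 -0.4099  0.2228]
```

Call:
move_arm(series="0.7 -22 11 0 0 0 0; 0.7 -22 11 20 0 0 0; 0.7 0 0 45 0 0 0; 0.7 0 0 45 0 0 0; 0.7 0 0 0 0 0 0")

```text
clock: 3.6
ee_pos: [0.52, -0.1869, 0.1163]
tool_rot: [-0.004, 0.825, 0.565, -0.004]
wrist_force: [-0.9, 0.6, -0.4]
width: 0.701
gripper_force: 0.0
```

```bash
python3 - <<'E'
from h import *
np.set_printoptions(precision=4,suppress=True)
d,w,s=goal_rel(-.142,.004,.028);print(d,w,ramp(s["ee_pos"]))
G={c:robot.grab_frame(c) for c in("scene","top")}
for c in G: print(c,proj(G[c],s["ee_pos"]))
a=G["top"]["frame"][170:270,320:445];b=G["scene"]["frame"][130:230,230:355]
cv2.imwrite("pics/c1.png",cv2.resize(np.hstack([a,b]),(800,320),interpolation=cv2.INTER_CUBIC))
E
```

```text
[-1.9856  5.8047 88.2521] [-0.0118  0.0015 -0.0019] [-0.1399  0.0088  0.1163]
scene [284.3424 170.3426]
top [391.5662 216.9981]
```

View pics/c1.png

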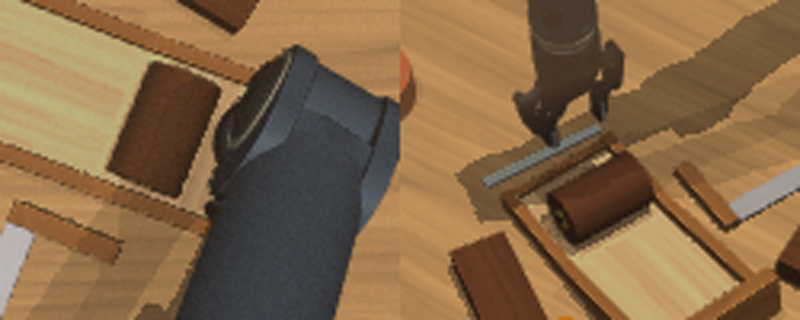

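The gripper hovers behind the roller, which sits in the left panel at about (165,130), with its fingers spanning the roller in the right panel at about (555,140) and (600,120). I'll lower it next.

Call:
move_arm(series="0.7 -2 4 20 -0.012 0 0; 0.7 0 2 20 0 0 0; 0.7 0 0 16 0 0 0; 0.7 0 0 16 0 0 0; 0.7 0 0 0 0 0 0")

```text
clock: 4.2
ee_pos: [0.5306, -0.1927, 0.0504]
tool_rot: [0.005, 0.825, 0.566, 0.004]
wrist_force: [0.4, 0.0, 0.3]
width: 0.7
gripper_force: 0.0
```

Call:
move_arm(series="0.7 0 0 8 0 0 0; 0.7 0 0 8 0 0 0; 0.7 0 0 0 0 0 0")

```text
clock: 4.5
ee_pos: [0.5297, -0.1927, 0.0332]
tool_rot: [0.005, 0.825, 0.565, 0.003]
wrist_force: [0.2, -0.5, -1.3]
width: 0.7
gripper_force: 0.0
```

```bash
python3 - <<'E'
from h import *
np.set_printoptions(precision=4,suppress=True)
d,w,s=goal_rel(-.142,.004,.028);print(d,w,ramp(s["ee_pos"]),s["wrist_force"])
G={c:robot.grab_frame(c) for c in("scene","top")}
a=G["top"]["frame"][170:270,320:445];b=G["scene"]["frame"][130:230,230:355]
cv2.imwrite("pics/c2.png",cv2.resize(np.hstack([a,b]),(800,320),interpolation=cv2.INTER_CUBIC))
E
```

```text
[-0.2598 -6.4535  5.1432] [ 0.0117 -0.0003 -0.0015] [-0.1418 -0.0024  0.0332] [ 0.2209 -0.512  -1.2549]
```

View pics/c2.png

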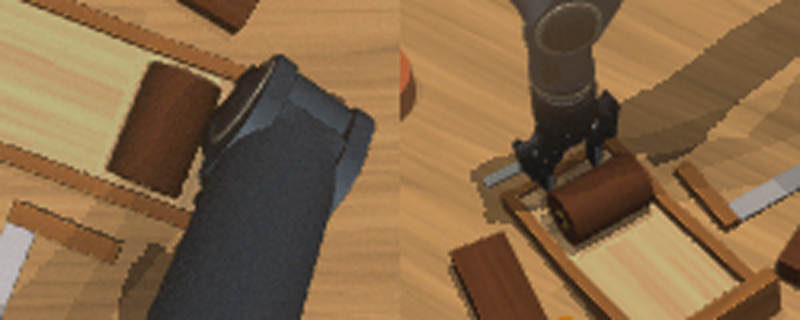

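Call:
move_arm(series="0.7 1 -3 2 0.012 0 0; 0.7 2 -2 2 0 0 0; 0.7 2 0 1 0 0 0; 0.7 2 0 0 0 0 0; 0.7 2 0 0 0 0 0")

```text
clock: 5.1
ee_pos: [0.5284, -0.1825, 0.0282]
tool_rot: [-0.0, 0.825, 0.565, 0.0]
wrist_force: [-0.9, 0.3, 0.6]
width: 0.7
gripper_force: 0.0
```

Call:
move_arm(series="0.7 2 0 0 0 0 0; 0.7 2 0 0 0 0 0; 0.7 2 0 0 0 0 0; 0.7 2 0 0 0 0 0; 0.7 2 0 0 0 0 0")

```text
clock: 5.6
ee_pos: [0.532, -0.1732, 0.0283]
tool_rot: [-0.0, 0.825, 0.565, 0.0]
wrist_force: [0.3, -0.2, 0.4]
width: 0.706
gripper_force: 0.1
```

```bash
cat > look.py <<'E'
from h import *
import sys
from scipy.optimize import minimize
np.set_printoptions(precision=4,suppress=True)
G={c:robot.grab_frame(c) for c in("scene","top")};s=robot.observe()
d,w,_=goal_rel(0,.004,.03);t=ramp(s["ee_pos"]);print("tcp ramp",t,"dy",d[1],"turn",w,"F",rot(RQ[2]).T@s["wrist_force"][:2],s["wrist_force"][2])
def cen(x):  # height of roller centre at ramp x
    return .048 if x<-.043 else .012+(x+.04)*np.tan(np.radians(10))+.036/np.cos(np.radians(10))
x=t[0]+.047
for c in G:
    r=robot.pinpoint(c,"roller")
    if r: print(c,r[0]["conf"],"roller ramp",ramp(at_z(G[c],r[0]["at"],cen(x))),"expect x",x)
if len(sys.argv)>1:
    a=G["top"]["frame"][150:250,300:425];b=G["scene"]["frame"][150:250,250:375]
    cv2.imwrite(f"pics/{sys.argv[1]}.png",cv2.resize(np.hstack([a,b]),(800,320),interpolation=cv2.INTER_CUBIC))
E
python3 look.py
```

```text
tcp ramp [-0.1225  0.0025  0.0282] dy -1.6802473196051508 turn [-0.0001 -0.0003 -0.0011] F [ 0.2244 -0.0723] -0.6131282958963951
scene 0.91 roller ramp [-0.0716  0.0162  0.048 ] expect x -0.07547818659546553
top 0.61 roller ramp [-0.4171 -0.1137  0.048 ] expect x -0.07547818659546553
```

Call:
move_arm(series="0.7 2.5 -1 0 0 0 0; 0.7 2.5 0 0 0 0 0; 0.7 2.5 0 0 0 0 0; 0.7 2.5 0 0 0 0 0; 0.7 2.5 0 0 0 0 0")

```text
clock: 6.3
ee_pos: [0.5356, -0.161, 0.0282]
tool_rot: [-0.0, 0.825, 0.565, 0.0]
wrist_force: [-0.8, -0.3, 0.1]
width: 0.699
gripper_force: 0.1
```

```bash
python3 look.py c3
```

```text
tcp ramp [-0.1098  0.0034  0.0282] dy -0.6467478325533245 turn [-0.0002 -0.0003 -0.0008] F [-0.1501  0.1896] -0.7001937577136513
scene 0.69 roller ramp [-0.0459  0.0125  0.048 ] expect x -0.06277336609585173
top 0.93 roller ramp [-0.0487  0.0017  0.048 ] expect x -0.06277336609585173
```

View pics/c3.png

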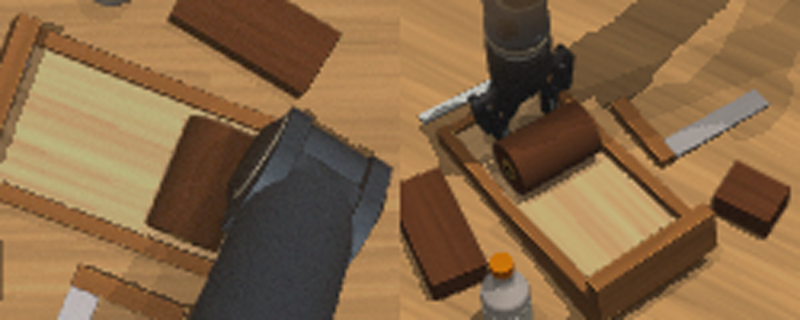

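The roller is being pushed ahead squarely and is centred in the channel: left panel about (200,180), right panel about (550,150). It has reached the foot of the slope.

Call:
move_arm(series="0.7 2 0 0 0 0 0; 0.7 2 0 0 0 0 0; 0.7 2 0 0 0 0 0; 0.7 2 0 0 0 0 0; 0.7 2 0 0 0 0 0")

```text
clock: 7.0
ee_pos: [0.5392, -0.1518, 0.0283]
tool_rot: [-0.0, 0.825, 0.565, 0.0]
wrist_force: [-1.1, -1.0, -0.4]
width: 0.697
gripper_force: 0.1
```

Call:
move_arm(series="0.7 2 0 -0.3 0 0 0; 0.7 2 0 -0.3 0 0 0; 0.7 2 0 -0.3 0 0 0; 0.7 2 0 -0.3 0 0 0; 0.7 2 0 -0.3 0 0 0")

```text
clock: 7.5
ee_pos: [0.5428, -0.1431, 0.0299]
tool_rot: [0.0, 0.825, 0.565, -0.0]
wrist_force: [-1.4, -2.3, 0.9]
width: 0.702
gripper_force: 1.1
```

```bash
python3 look.py
```

```text
tcp ramp [-0.0904  0.0032  0.0299] dy -0.9595020156148242 turn [ 0.0004  0.0001 -0.0017] F [-1.7803  0.3162] 0.39580050804295475
scene 0.73 roller ramp [-0.0258  0.0055  0.048 ] expect x -0.04344852819367377
top 0.81 roller ramp [-0.034  -0.0004  0.048 ] expect x -0.04344852819367377
```

Call:
move_arm(series="0.7 2.5 0 -0.4 0 0 0; 0.7 2.5 0 -0.4 0 0 0; 0.7 2.5 0 -0.4 0 0 0; 0.7 2.5 0 -0.4 0 0 0; 0.7 2.5 0 -0.4 0 0 0")

```text
clock: 8.2
ee_pos: [0.5473, -0.1308, 0.0318]
tool_rot: [-0.0, 0.825, 0.565, -0.0]
wrist_force: [-1.1, -1.7, 0.6]
width: 0.699
gripper_force: 1.1
```

Call:
move_arm(series="0.7 2.5 0 -0.45 0 0 0; 0.7 2.5 0 -0.45 0 0 0; 0.7 2.5 0 -0.45 0 0 0; 0.7 2.5 0 -0.45 0 0 0; 0.7 2.5 0 -0.45 0 0 0")

```text
clock: 8.7
ee_pos: [0.5518, -0.1192, 0.034]
tool_rot: [-0.0, 0.825, 0.565, 0.0]
wrist_force: [0.5, -2.2, 0.5]
width: 0.703
gripper_force: 1.1
```

Call:
move_arm(series="0.7 2.5 0 -0.45 0 0 0; 0.7 2.5 0 -0.45 0 0 0; 0.7 2.5 0 -0.45 0 0 0; 0.7 2.5 0 -0.45 0 0 0; 0.7 2.5 0 -0.45 0 0 0")

```text
clock: 9.2
ee_pos: [0.5563, -0.1075, 0.0363]
tool_rot: [-0.0, 0.825, 0.565, 0.0]
wrist_force: [0.2, -2.3, 0.6]
width: 0.7
gripper_force: 1.1
```

```bash
python3 look.py c4
```

```text
tcp ramp [-0.0521  0.0034  0.0362] dy -0.6568321347282942 turn [-0.0001 -0.0007 -0.0008] F [-0.753  -0.8306] 0.3213888995656967
scene 0.89 roller ramp [0.0169 0.006  0.0547] expect x -0.0050570011480766605
top 0.65 roller ramp [-0.0087  0.0022  0.0547] expect x -0.0050570011480766605
```

View pics/c4.png

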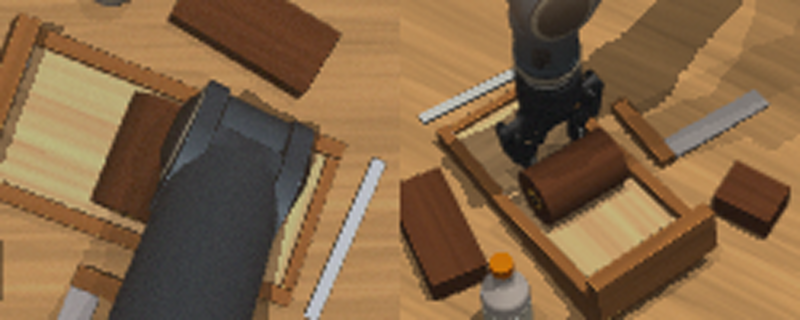

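The roller is square on the slope with both fingers behind it: left panel about (140,150), right panel about (575,175). Nothing else on the bench has moved.

Call:
move_arm(series="0.7 3 0 -0.53 0 0 0; 0.7 3 0 -0.53 0 0 0; 0.7 3 0 -0.53 0 0 0; 0.7 3 0 -0.53 0 0 0; 0.7 3 0 -0.53 0 0 0")

```text
clock: 9.9
ee_pos: [0.5618, -0.0935, 0.039]
tool_rot: [0.0, 0.825, 0.565, 0.0]
wrist_force: [-0.3, -2.0, 0.5]
width: 0.697
gripper_force: 1.1
```

Call:
move_arm(series="0.7 3 0 -0.53 0 0 0; 0.7 3 0 -0.53 0 0 0; 0.7 3 0 -0.53 0 0 0; 0.7 3 0 -0.53 0 0 0; 0.7 3 0 -0.53 0 0 0")

```text
clock: 10.4
ee_pos: [0.5672, -0.0795, 0.0416]
tool_rot: [-0.0, 0.825, 0.565, -0.0]
wrist_force: [-1.2, -1.9, 0.1]
width: 0.702
gripper_force: 1.1
```

Call:
move_arm(series="0.7 3 0 -0.53 0 0 0; 0.7 3 0 -0.53 0 0 0; 0.7 3 0 -0.53 0 0 0; 0.7 3 0 -0.53 0 0 0; 0.7 3 0 -0.53 0 0 0")

```text
clock: 10.9
ee_pos: [0.5726, -0.0655, 0.0442]
tool_rot: [-0.0, 0.825, 0.565, -0.0]
wrist_force: [0.1, -1.0, 0.7]
width: 0.698
gripper_force: 1.1
```

Call:
move_arm(series="0.7 3 0 -0.53 0 0 0; 0.7 3 0 -0.53 0 0 0; 0.7 3 0 -0.53 0 0 0; 0.7 3 0 -0.53 0 0 0; 0.7 3 0 -0.53 0 0 0")

```text
clock: 11.4
ee_pos: [0.578, -0.0515, 0.0469]
tool_rot: [-0.0, 0.825, 0.565, 0.0]
wrist_force: [-0.6, -2.3, 0.8]
width: 0.704
gripper_force: 1.1
```

```bash
python3 look.py c5
```

```text
tcp ramp [0.0081 0.0033 0.0469] dy -0.717955653629246 turn [ 0.     -0.0008 -0.0005] F [-0.5355  0.7424] 0.04310567116949228
scene 0.91 roller ramp [ 0.0681 -0.0017  0.0653] expect x 0.055129207501681925
top 0.83 roller ramp [0.0646 0.0069 0.0653] expect x 0.055129207501681925
```

View pics/c5.png

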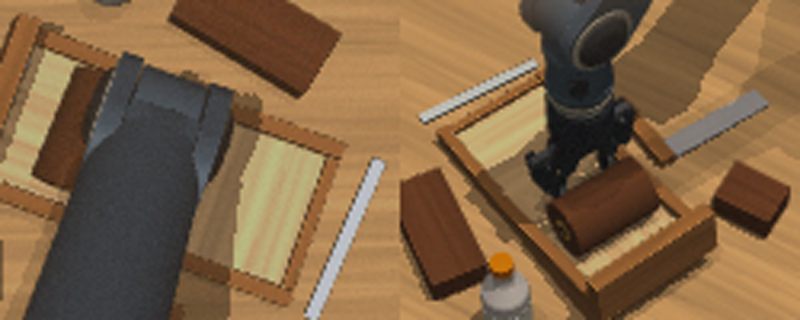

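The roller is nearing the stop: right panel about (605,205), still square. I'll slow down for the last stretch.

Call:
move_arm(series="0.7 2.5 0 -0.44 0 0 0; 0.7 2.5 0 -0.44 0 0 0; 0.7 2.5 0 -0.44 0 0 0; 0.7 2.5 0 -0.44 0 0 0; 0.7 2.5 0 -0.44 0 0 0")

```text
clock: 12.1
ee_pos: [0.5825, -0.0399, 0.0491]
tool_rot: [-0.0, 0.825, 0.565, 0.0]
wrist_force: [-0.6, -1.4, 1.0]
width: 0.701
gripper_force: 1.1
```

Call:
move_arm(series="0.7 2 0 -0.35 0 0 0; 0.7 2 0 -0.35 0 0 0; 0.7 2 0 -0.35 0 0 0; 0.7 2 0 -0.35 0 0 0; 0.7 2 0 -0.35 0 0 0")

```text
clock: 12.6
ee_pos: [0.5861, -0.0306, 0.0508]
tool_rot: [-0.0, 0.825, 0.565, 0.0]
wrist_force: [-0.1, -2.0, 1.5]
width: 0.699
gripper_force: 1.1
```

Call:
move_arm(series="0.7 1.5 0 -0.26 0 0 0; 0.7 1.5 0 -0.26 0 0 0; 0.7 1.5 0 -0.26 0 0 0; 0.7 1.5 0 -0.26 0 0 0")

```text
clock: 13.0
ee_pos: [0.5882, -0.0251, 0.0519]
tool_rot: [-0.0, 0.825, 0.565, -0.0]
wrist_force: [-1.0, -1.8, 1.5]
width: 0.701
gripper_force: 1.1
```

Call:
move_arm(series="0.7 1.5 0 -0.26 0 0 0; 0.7 1.5 0 -0.26 0 0 0; 0.7 1.5 0 -0.26 0 0 0")

```text
clock: 13.3
ee_pos: [0.5899, -0.0209, 0.0527]
tool_rot: [-0.0, 0.825, 0.565, 0.0]
wrist_force: [-0.9, -1.3, 0.8]
width: 0.699
gripper_force: 1.1
```

```bash
python3 look.py c6
```

```text
tcp ramp [0.0406 0.0032 0.0526] dy -0.7460514488395428 turn [ 0.     -0.0004 -0.0011] F [-1.7073  0.3236] 0.25131096233343014
scene 0.67 roller ramp [0.0952 0.0038 0.0711] expect x 0.08759514896473886
top 0.65 roller ramp [ 0.0943 -0.0036  0.0711] expect x 0.08759514896473886
```

View pics/c6.png

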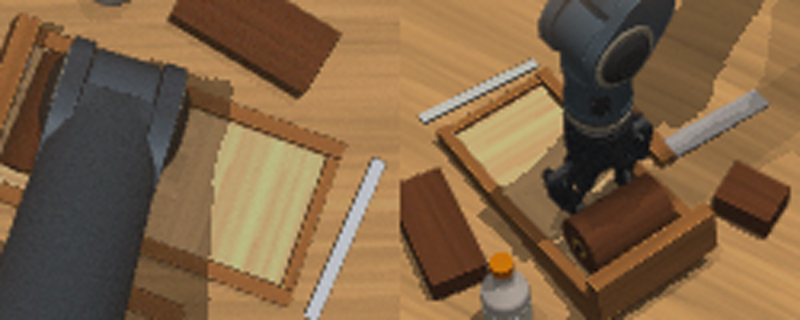

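About 5–10 mm remains before the roller, at right panel (625,220), touches the stop. I'll creep in and watch the force.

Call:
move_arm(series="0.7 1 0 -0.18 0 0 0; 0.7 1 0 -0.18 0 0 0; 0.7 1 0 -0.18 0 0 0")

```text
clock: 13.8
ee_pos: [0.5909, -0.0185, 0.0533]
tool_rot: [0.0, 0.825, 0.565, -0.0]
wrist_force: [-0.6, -1.8, 1.2]
width: 0.704
gripper_force: 1.1
```

Call:
move_arm(series="0.7 1 0 -0.18 0 0 0; 0.7 1 0 -0.18 0 0 0")

```text
clock: 14.0
ee_pos: [0.5916, -0.0162, 0.0535]
tool_rot: [-0.0, 0.825, 0.565, -0.0]
wrist_force: [-0.8, -1.6, 0.9]
width: 0.7
gripper_force: 1.1
```

Call:
move_arm(series="0.7 1 0 -0.18 0 0 0; 0.7 0.5 0 0 0 0 0")

```text
clock: 14.2
ee_pos: [0.5922, -0.0146, 0.0537]
tool_rot: [-0.0, 0.825, 0.566, 0.0]
wrist_force: [-0.9, -2.6, 1.4]
width: 0.699
gripper_force: 1.1
```

Call:
move_arm(series="0.7 1 0 -0.18 0 0 0; 0.7 0.5 0 0 0 0 0")

```text
clock: 14.4
ee_pos: [0.5927, -0.0133, 0.0539]
tool_rot: [-0.0, 0.825, 0.565, 0.0]
wrist_force: [-0.5, -1.9, 0.1]
width: 0.701
gripper_force: 1.1
```

Call:
move_arm(series="0.7 1 0 -0.18 0 0 0; 0.7 0.5 0 0 0 0 0")

```text
clock: 14.6
ee_pos: [0.5934, -0.0124, 0.0542]
tool_rot: [0.0, 0.825, 0.565, 0.0]
wrist_force: [-0.3, -3.0, 1.5]
width: 0.703
gripper_force: 1.4
```

Call:
move_arm(series="0.7 1 0 -0.18 0 0 0; 0.7 0.5 0 0 0 0 0")

```text
clock: 14.8
ee_pos: [0.5941, -0.011, 0.0544]
tool_rot: [0.0, 0.825, 0.565, 0.0]
wrist_force: [-0.6, -3.4, 1.5]
width: 0.702
gripper_force: 1.6
```

Call:
move_arm(series="0.7 1 0 -0.18 0 0 0; 0.7 0.5 0 0 0 0 0")

```text
clock: 15.0
ee_pos: [0.5943, -0.0104, 0.0545]
tool_rot: [0.001, 0.825, 0.565, -0.0]
wrist_force: [-1.0, -6.0, 2.0]
width: 0.703
gripper_force: 2.9
```

Call:
move_arm(series="0.7 0.5 0 0 0 0 0; 0.7 0 0 0 0 0 0; 0.7 0 0 0 0 0 0")

```text
clock: 15.3
ee_pos: [0.5943, -0.0104, 0.0545]
tool_rot: [0.001, 0.825, 0.565, -0.001]
wrist_force: [-0.7, -6.3, 2.2]
width: 0.696
gripper_force: 2.9
```

```bash
python3 look.py c7
```

```text
tcp ramp [0.0514 0.0028 0.0545] dy -1.101108343941248 turn [ 0.0004  0.0018 -0.0024] F [-6.4044 -1.1999] 2.944631989588403
scene 0.66 roller ramp [ 0.1073 -0.0005  0.073 ] expect x 0.0984492581192689
top 0.74 roller ramp [ 0.1025 -0.0022  0.073 ] expect x 0.0984492581192689
```

View pics/c7.png

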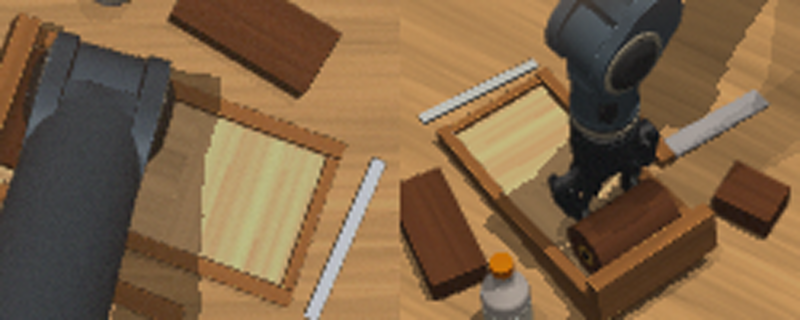

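Call:
move_arm(series="0.7 1 0 0 0 0 0; 0.7 0.5 0 0 0 0 0; 0.7 0 0 0 0 0 0")

```text
clock: 15.8
ee_pos: [0.5943, -0.0104, 0.0545]
tool_rot: [0.001, 0.825, 0.565, -0.001]
wrist_force: [-1.3, -9.3, 3.3]
width: 0.697
gripper_force: 4.2
```

```bash
python3 look.py c8; python3 -c "
from h import *
s=robot.observe();print(s['wrist_torque'],s['wrist_force'],s['gripper_force'])
f=robot.grab_frame('scene')['frame'][190:255,295:365];cv2.imwrite('pics/c9.png',cv2.resize(f,(640,594),interpolation=cv2.INTER_CUBIC))"
```

```text
tcp ramp [0.0515 0.0028 0.0545] dy -1.0156294621091368 turn [ 0.      0.0035 -0.0031] F [-9.0725 -1.4946] 2.794400304395182
scene 0.57 roller ramp [0.1067 0.007  0.073 ] expect x 0.09845902013225605
top 0.59 roller ramp [0.1324 0.0008 0.073 ] expect x 0.09845902013225605
[-1.63331049  0.41768935  0.02257866] [-2.72018958 -7.83600689  3.20921493] 4.192747212946415
```

View pics/c9.png

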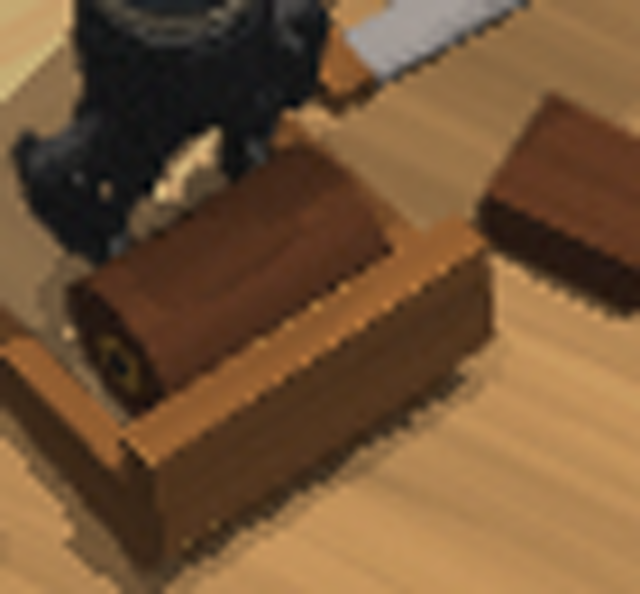

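The roller's whole length is parallel to the stop board and against it. The fingers have stopped moving under a steady 9 N or so, with almost no twist about the vertical, so both fingers are bearing evenly. I'm handing in.

```bash
python3 -c "
from cell import robot
print(robot.close_job())"
```

```text
the job is handed in; nothing more can be done
None
```

The job is handed in: the roller was rolled up the ramp, sits squared against the stop board and is still held there by both fingers at about 9 N, and in the pictures the other things on the bench have not moved.

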